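# Close the topping canisters

### The arm

A 7-joint arm with a two-finger parallel gripper is mounted at the origin on the work surface. World frame = base frame: x ahead of the robot, y to its left, z up, the work surface at z = 0. Lengths are in m, angles in rad, forces in N, time in s.
With the tool pointing down it reaches from about 0.4 to 0.85 m from the base axis. Payload 10.4 kg.
Tool frame: the origin (TCP) lies between the finger pads; the fingertips stand ahead of it and the grasp point (between the pads) lies 6 mm ahead of it (finger_overhang is the z of the fingertips in the tool frame, in m); z points along the fingers, y is the direction in which the jaws open and shut (so a half turn about z gives the same grasp; the last joint's range is limited). The gripper opens to 85 mm and grips with 20 to 120 N. Pads are 22 mm wide; open, the fingers measure 114 mm over their backs; the gripper's body (76 mm by 85 mm) begins 54 mm behind the grasp point. The pads swing forward as they close: fully open they stand 13 mm farther back than shut.
Start: joints at [-1.274, 0.332, -0.065, 1.46, 0.022, 1.35, -0.088], TCP at [0.196, 0.593, 0.256] pointing down, gripper open.
Joint ranges: [-2.6, 2.6], [-0.5, 2.12], [-1.47, 1.34], [0.16, 2.42], [-1.27, 4.41], [0.06, 2.06], [-2.6, 2.6]. Speed limits (rad/s): [2.22, 2.22, 2.79, 2.79, 3.14, 3.14, 3.14].

### API

Orientations are given as a unit quaternion [x, y, z, w].
In Python, from workcell import * gives the robot as it stands.
- The arm moves only by the shell command python3 -m creep 'ROWS' [FORCE]. ROWS is JSON, a list of rows, each a list of 7 numbers: the turn, a rotation vector about the tool's x, y, z in rad, then the shift along the tool's x, y, z in mm, then the closure in counts, from 0 (fully open) to 255 (shut). In form: [[wx, wy, wz, dx, dy, dz, claw], ...]. A call has 1 to 8 rows; each row shifts and turns the commanded pose from where the row before left it, along the tool's axes as they then stand; what a row does not reach is not made up. A row lasts 1/10 s, in which the tool goes at most 50 mm and 8.59 degrees, less where a joint would pass 70% of its speed; a pose out of reach is approached as far as the arm can. A call is refused whole if a number of a shift passes 50 or a number of a turn 0.15, either way. A call with a gripper value outside its range is refused whole. The fingers move at their own pace and stop on an object; FORCE is the grip in N (left out, the last holds). Time passes only in rows, so rows that do not move let the fingers close. It gives the time, the measured TCP pose, the force and the opening at its end, in the units of the state.
- get_obs(): the state, without advancing time (a new reading comes with each control period).
- camera(name): name is "scene" or "side" or "wrist"; returns (picture, depth): 384x512x3 uint8, blue, green, red; 384x512 float32, m along the optical axis (not along the pixel's ray), 0 where there is no reading.
- camera_model(name): a dict with "camera_matrix" (3x3 intrinsics, pixels), "R" (3x3) and "t" (3): a world point X has camera coordinates R X + t; the wrist camera has in their place "mount" (4x4, takes a point from camera to tool coordinates, whose origin is the TCP and whose axes are the flange's). Camera axes: x right, y down, z forward; pixel columns grow to the right and rows downward; lengths in m; the calibration is good to about 2 mm. A picture is of the moment at which its call begins: read the wrist's pose just before it. camera_model takes no time and is no camera call.
- hand_in(): hands the job in, once; it reports no verdict.
The state is a dict: "clock": time; "joint_pos": joint angles; "joint_velocities": joint speeds; "tau": joint torques, N m; "position": TCP position; "ee_rot": TCP orientation; "ft_force": force on the tool from outside, world axes, zero at the start; "torque": the same for the moment, N m; "grip_width": opening from 0.0 (shut) to 1.0 (fully open).
Only numpy, scipy, OpenCV 4.12 (cv2) and the standard library are available. Lean on these libraries where they do the work, as an engineer would, in place of code of your own. Each camera call takes 0.05 s, during which the arm holds its last target.

### The job

The three white topping canisters on the drinks counter are clean and dry: close each one with the round lid of its own size, so that every lid sits fully down and level on its canister and the canisters stand upright on the counter. The square lid belongs to none of them: leave it, the glass tumbler, the steel measure and the blue mug where they are.

Things in the scene. Friction and masses are not known exactly. Their poses are not given: they have to be found in the camera images.
- canister_small: The small open canister: round, straight-sided, white plastic, outside diameter 70 mm, height 80 mm, wall 4 mm (mouth 62 mm), empty, open side up, standing loose on the counter, about 0.35 kg. Origin: centre of its underside, z up.
- lid_small: Lid of the small canister: round steel disc 72 mm across, 6 mm thick; under it a 12 mm deep tapered plug (58 mm across at the disc, 46 mm at its foot) that guides it in; on top an upright black round knob, 24 mm across, 34 mm high. Lies loose, knob up. Origin: centre of the plug's foot, z up; disc 12 to 18 mm, knob 18 to 52 mm above it. Seated, it is 68 mm above the canister's origin.
- canister_medium: The medium open canister: round, straight-sided, white plastic, outside diameter 92 mm, height 80 mm, wall 4 mm (mouth 84 mm), empty, open side up, standing loose on the counter, about 0.47 kg. Origin: centre of its underside, z up.
- lid_medium: Lid of the medium canister: round steel disc 94 mm across, 6 mm thick; under it a 12 mm deep tapered plug (80 mm across at the disc, 68 mm at its foot) that guides it in; on top an upright black round knob, 24 mm across, 34 mm high. Lies loose, knob up. Origin: centre of the plug's foot, z up; disc 12 to 18 mm, knob 18 to 52 mm above it. Seated, it is 68 mm above the canister's origin.
- canister_large: The large open canister: round, straight-sided, white plastic, outside diameter 114 mm, height 80 mm, wall 4 mm (mouth 106 mm), empty, open side up, standing loose on the counter, about 0.59 kg. Origin: centre of its underside, z up.
- lid_large: Lid of the large canister: round steel disc 116 mm across, 6 mm thick; under it a 12 mm deep tapered plug (102 mm across at the disc, 90 mm at its foot) that guides it in; on top an upright black round knob, 24 mm across, 34 mm high. Lies loose, knob up. Origin: centre of the plug's foot, z up; disc 12 to 18 mm, knob 18 to 52 mm above it. Seated, it is 68 mm above the canister's origin.
- lid_square: The square lid, which fits none of these canisters: steel plate 86 x 86 x 6 mm on a 66 x 66 x 12 mm grey plug, the same black knob as the round lids. Lies loose, knob up. Origin: centre of the plug's underside; x and y along its sides, z up. To be left alone.
- tumbler: Bystander: clear glass tumbler, 72 mm across the rim, 100 mm high, standing loose and empty. Origin: centre of its underside, z up.
- jigger: Bystander: steel hourglass-shaped bar measure, 52 mm across its top, 85 mm high, standing loose. Origin: centre of its underside, z up.
- mug: Bystander: blue ceramic mug, 72 mm across, 80 mm high, handle towards its +y, standing loose. Origin: centre of its underside, z up.
Mind the look-alikes: they are no part of the job. What is shaped like the lid_medium but green or orange is not meant. What is shaped like the canister_medium but turquoise is not meant.

How it is judged:
By the outcome, as a careful person would: the job done as asked, in the order asked, and still so for the second after the job is handed in, with the robot touching nothing.
It also fails if it takes over 96 s, if anything falls off the work surface, if the arm or the gripper's body presses on something with over 40 N, if the wrist force passes 120 N, or if a joint passes its speed limit or range.

## Working session

There is one attempt and no reset: what is moved stays moved. The work goes in short steps, Python scripts to look and compute and a shell command to move; the robot and the scene stay as the last step left them, time stands still between calls to the robot, and variables do not carry over. Pictures are saved under pics/ and viewed, and the job is handed in when it is done.

```bash
ls; mkdir -p pics
cat > h.py <<'E'
from workcell import *
import numpy as np, cv2
E
python3 - <<'E'
from h import *
o=get_obs()
for k in o: print(k,o[k])
for n in ["scene","side","wrist"]:
    p,d=camera(n); cv2.imwrite(f"pics/{n}0.png",p); np.save(f"{n}0.npy",d); m=camera_model(n)
    print(n,{k:np.round(v,3).tolist() for k,v in m.items() if not isinstance(v,str)})
E
```

```text
pics
clock 0.0
joint_pos [-1.27361037  0.33288351 -0.06468605  1.46095622  0.02154696  1.34988445
 -0.08848   ]
joint_velocities [-0.00073797  0.00133751 -0.00078067 -0.00058292 -0.00136559 -0.00103601
 -0.00029755]
tau [ 3.83530951e-04 -6.25448370e+01  4.96306841e-02 -3.91607237e+01
  1.63079007e-02  9.91419627e-03 -1.31513718e-05]
position [0.19636512 0.59298995 0.25550147]
ee_rot [ 1.59204389e-01  9.87245382e-01 -7.11845087e-04 -1.04963971e-04]
ft_force [ 0.13549969 -0.22034985 -1.10510686]
torque [ 0.04053911  0.00966348 -0.0426802 ]
grip_width 0.999828180149565
scene {'camera_matrix': [[465.804, 0.0, 252.452], [0.0, 465.804, 195.816], [0.0, 0.0, 1.0]], 'R': [[0.859, 0.512, 0.01], [0.412, -0.679, -0.608], [-0.305, 0.526, -0.794]], 't': [-0.396, -0.191, 1.675]}
side {'camera_matrix': [[365.956, 0.0, 258.671], [0.0, 365.956, 188.359], [0.0, 0.0, 1.0]], 'R': [[0.98, -0.199, -0.013], [-0.16, -0.749, -0.643], [0.118, 0.633, -0.765]], 't': [-0.497, 0.057, 1.245]}
wrist {'camera_matrix': [[273.562, 0.0, 256.369], [0.0, 273.562, 189.527], [0.0, 0.0, 1.0]], 'mount': [[-0.0, -0.966, -0.258, 0.064], [1.0, -0.0, -0.0, -0.0], [0.0, -0.258, 0.966, -0.117], [0.0, 0.0, 0.0, 1.0]]}
```

View pics/scene0.png

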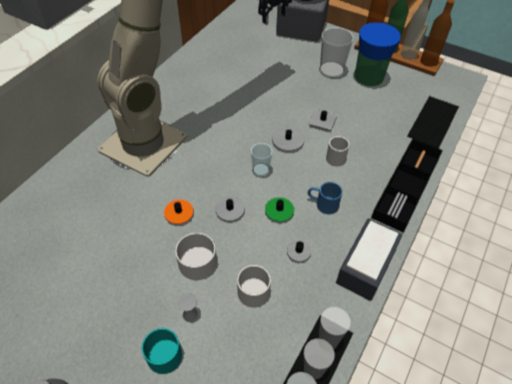

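View pics/side0.png

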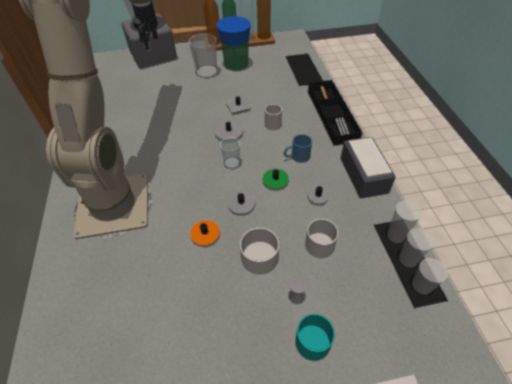

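View pics/wrist0.png

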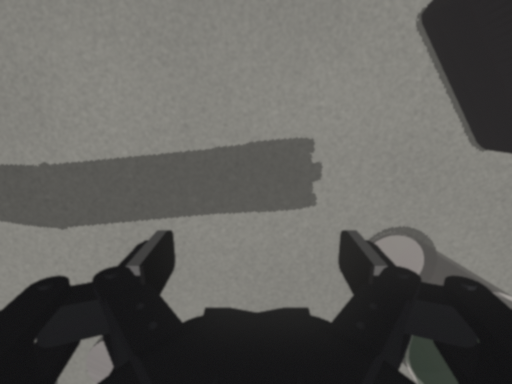

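The scene view shows the knobs at: small lid (299,245), medium lid (230,203), large lid (289,134), square lid (323,115). The canister mouths are large (196,248), medium (254,280) and small (338,145). The jigger is at (190,305), the tumbler at (260,158) and the mug at (328,197). The side view agrees.

```bash
cat >> h.py <<'E'
def cloud(n,d):
    m=camera_model(n);K=np.array(m["camera_matrix"]);R=np.array(m["R"]);t=np.array(m["t"]).ravel()
    v,u=np.mgrid[:384,:512]
    c=np.stack([(u-K[0,2])/K[0,0]*d,(v-K[1,2])/K[1,1]*d,d],-1)
    P=(c-t)@R; P[d==0]=np.nan; return P
def ray(n,u,v,z):
    m=camera_model(n);K=np.array(m["camera_matrix"]);R=np.array(m["R"]);t=np.array(m["t"]).ravel()
    r=R.T@np.linalg.solve(K,[u,v,1.]);o=-R.T@t
    return o+r*(z-o[2])/r[2]
def proj(n,X):
    m=camera_model(n);c=np.array(m["R"])@X+np.array(m["t"]).ravel();p=np.array(m["camera_matrix"])@c;return p[:2]/p[2]
def circ(xy):
    A=np.c_[2*xy,np.ones(len(xy))];s=np.linalg.lstsq(A,(xy**2).sum(1),rcond=None)[0]
    return s[0],s[1],np.sqrt(s[2]+s[0]**2+s[1]**2)
E
python3 - <<'E'
from h import *
rough={'lidS':((299,245),.052),'lidM':((230,203),.052),'lidL':((289,134),.052),'lidQ':((323,115),.052),'canL':((196,248),.08),'canM':((254,280),.08),'canS':((338,145),.08),'jig':((190,300),.08),'mug':((328,190),.08),'tum':((260,150),.09),'green':((279,203),.05),'orange':((178,207),.05),'turq':((160,340),.08)}
W={n:(cloud(n,np.load(n+"0.npy")),cv2.imread(f"pics/{n}0.png")) for n in ["scene","side"]}
for k,((u,v),z) in rough.items():
    r=ray("scene",u,v,z); print(k,r.round(3),end=' ')
    for n,(P,im) in W.items():
        D=np.hypot(P[...,0]-r[0],P[...,1]-r[1])
        if k[:3]=='can':
            m=(D<.08)&(abs(P[...,2]-.08)<.005)
            q=P[m][:,:2]
            for _ in range(3):
                c=circ(q); e=abs(np.hypot(q[:,0]-c[0],q[:,1]-c[1])-c[2]); q=q[e<.006]
            print(n,'rim',np.round(c,4),len(q),end=' ')
        elif k[:3]=='lid':
            dark=(im.max(2)<60)&(D<.04)&(P[...,2]>.02)
            q=P[dark]; top=q[q[:,2]>.047]
            m=(D<.07)&(abs(P[...,2]-.018)<.006)&(im.max(2)>60); g=P[m][:,:2]
            print(n,'knob',len(q),q[:,2].max().round(3),'top',len(top),top.mean(0).round(4),'disc',len(g),g.mean(0).round(4),np.ptp(g,axis=0).round(3),end=' ')
    print()
for n,(P,im) in W.items():
    m=(abs(P[...,0])<1)&(abs(P[...,2])<.01)&(P[...,0]>.3); print(n,np.nanmedian(P[m][:,2]))
E
python3 - <<'E'
import cv2
a=cv2.imread('pics/scene0.png')[90:330,140:380];cv2.imwrite('pics/crop.png',cv2.resize(a,None,fx=2.5,fy=2.5,interpolation=2))
E
```

```text
lidS [ 0.691 -0.12   0.052] scene knob 67 0.057 top 35 [ 0.6912 -0.118   0.0516] disc 313 [ 0.6919 -0.1188] [0.072 0.073] side knob 50 0.055 top 25 [ 0.6863 -0.1179  0.0519] disc 223 [ 0.6852 -0.121 ] [0.071 0.072] 
lidM [ 0.437 -0.095  0.052] scene knob 60 0.056 top 24 [ 0.4316 -0.0909  0.0509] disc 469 [ 0.4326 -0.0938] [0.092 0.097] side knob 50 0.055 top 26 [ 0.4269 -0.0933  0.0512] disc 425 [ 0.4268 -0.0946] [0.093 0.093] 
lidL [0.452 0.267 0.052] scene knob 46 0.055 top 18 [0.4442 0.2754 0.0513] disc 502 [0.4457 0.2743] [0.114 0.114] side knob 35 0.054 top 15 [0.4389 0.274  0.0514] disc 349 [0.4405 0.2762] [0.112 0.106] 
lidQ [0.512 0.417 0.052] scene knob 45 0.055 top 14 [0.5081 0.4312 0.0519] disc 301 [0.5084 0.4296] [0.093 0.1  ] side knob 29 0.057 top 12 [0.5031 0.4283 0.0518] disc 222 [0.5035 0.4272] [0.094 0.096] 
canL [ 0.451 -0.296  0.08 ] scene rim [ 0.4503 -0.2996  0.0547] 186 side rim [ 0.4476 -0.3003  0.0546] 186 
canM [ 0.643 -0.297  0.08 ] scene rim [ 0.6408 -0.2961  0.0438] 178 side rim [ 0.6377 -0.2961  0.0439] 146 
canS [0.629 0.281 0.08 ] scene rim [0.6269 0.2915 0.0329] 70 side rim [0.6237 0.2914 0.0332] 59 
jig [ 0.529 -0.434  0.08 ] 
mug [0.682 0.088 0.08 ] 
tum [0.42  0.116 0.09 ] 
green [ 0.567 -0.015  0.05 ] 
orange [ 0.306 -0.191  0.05 ] 
turq [ 0.527 -0.56   0.08 ] 
scene -0.0003381849308760046
side 0.00012069292943293731
```

View pics/crop.png

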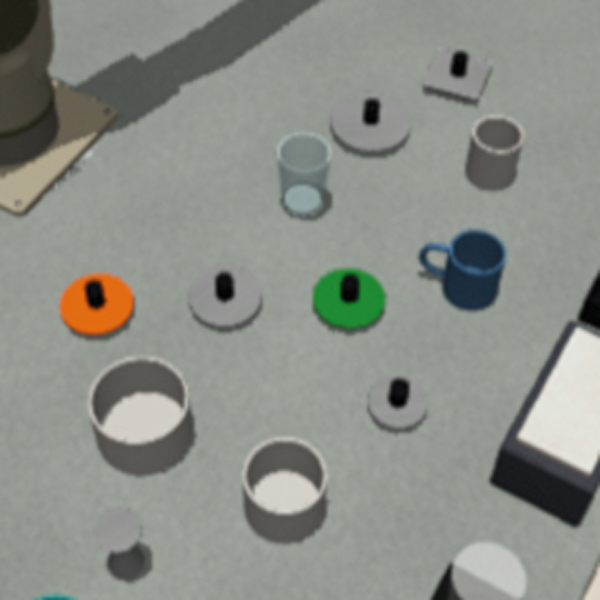

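```bash
cat >> h.py <<'E'
from scipy.spatial.transform import Rotation as Ro
def go(x,y,z):
    o=get_obs();R=Ro.from_quat(o["ee_rot"]);p=np.array(o["position"])
    d=R.inv().apply(np.array([x,y,z])-p)*1000
    tl=np.degrees(np.arccos(-R.as_matrix()[2,2]))
    print("t",round(o["clock"],2),"pos",p.round(4),"tool-shift mm",d.round(1),"norm",np.linalg.norm(d).round(1),"tilt",tl.round(2),"R",R.as_matrix().round(3).tolist())
E
python3 - <<'E'
from h import *
import workcell
print([k for k in dir(workcell) if not k.startswith('_')])
print(getattr(workcell,'finger_overhang',None))
go(.4435,.2755,.15)
E
```

```text
['MotionError', 'camera', 'camera_model', 'finger_overhang', 'get_obs', 'hand_in']
0.025
t 0.15 pos [0.1964 0.5931 0.2557] tool-shift mm [-334.4 -223.7  106. ] norm 416.0 tilt 0.06 R [[-0.949, 0.314, -0.0], [0.314, 0.949, -0.001], [-0.0, -0.001, -1.0]]
```

```bash
python3 -m creep '[[0,0,0,-33,-22,10,0],[0,0,0,-33,-22,10,0],[0,0,0,-33,-22,10,0],[0,0,0,-33,-22,10,0],[0,0,0,-33,-22,10,0],[0,0,0,-33,-22,10,0],[0,0,0,-33,-22,10,0],[0,0,0,-33,-22,10,0]]' 50
python3 - <<'E'
from h import *
go(.4435,.2755,.15)
E
```

```text
clock: 0.95
position: [0.3924, 0.3418, 0.1759]
ee_rot: [0.159, 0.987, 0.0, -0.0]
ft_force: [-0.0, 0.1, -0.7]
grip_width: 0.998
t 0.95 pos [0.3924 0.3418 0.1759] tool-shift mm [-69.3 -46.9  25.9] norm 87.6 tilt 0.0 R [[-0.949, 0.314, -0.0], [0.314, 0.949, 0.0], [0.0, 0.0, -1.0]]
```

```bash
python3 -m creep '[[0,0,0,-35,-23,13,0],[0,0,0,-35,-23,13,0],[0,0,0,0,0,0,0],[0,0,0,0,0,0,0]]'
python3 - <<'E'
from h import *
go(.4435,.2755,.05)
p,d=camera("wrist"); cv2.imwrite("pics/w1.png",p); np.save("w1.npy",d)
E
```

```text
clock: 1.35
position: [0.4439, 0.2767, 0.1499]
ee_rot: [0.16, 0.987, -0.0, -0.0]
ft_force: [-0.1, 0.9, -0.0]
grip_width: 0.999
t 1.35 pos [0.4439 0.2767 0.1499] tool-shift mm [-0.  -1.2 99.9] norm 99.9 tilt 0.06 R [[-0.949, 0.316, -0.001], [0.316, 0.949, -0.001], [0.001, -0.001, -1.0]]
```

View pics/w1.png

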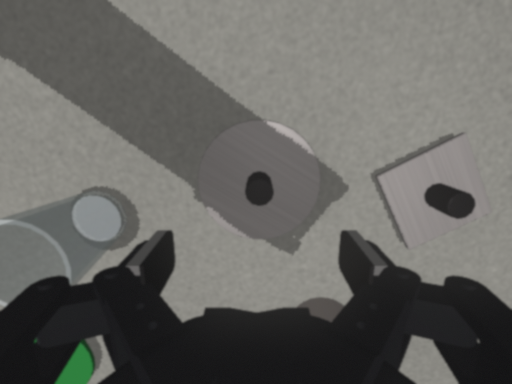

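The wrist view shows the large lid's knob at (259,188) and its disc centred near (260,180). I'll put both into world coordinates.

```bash
cat >> h.py <<'E'
def wcloud(d,pos,q):
    m=camera_model("wrist");K=np.array(m["camera_matrix"]);M=np.array(m["mount"])
    v,u=np.mgrid[:384,:512]
    c=np.stack([(u-K[0,2])/K[0,0]*d,(v-K[1,2])/K[1,1]*d,d],-1)
    T=c@M[:3,:3].T+M[:3,3]; W=T@Ro.from_quat(q).as_matrix().T+pos; W[d==0]=np.nan
    return T,W
def wlid(im,W,T,x,y):
    D=np.hypot(W[...,0]-x,W[...,1]-y)
    k=(D<.03)&(abs(W[...,2]-.052)<.005)&(im.max(2)<60)
    g=(D<.075)&(abs(W[...,2]-.018)<.005)
    q=W[k]; c,r=cv2.minEnclosingCircle((q[:,:2]*1e3).astype(np.float32)); print("knobtop n",len(q),"mean",q.mean(0).round(4),"circ",np.round(c,1),round(r,1))
    q=W[g]; c,r=cv2.minEnclosingCircle((q[:,:2]*1e3).astype(np.float32)); print("disc n",len(q),"z",np.median(q[:,2]).round(4),"circ",np.round(c,1),round(r,1))
E
python3 - <<'E'
from h import *
o=get_obs();d=np.load("w1.npy");im=cv2.imread("pics/w1.png")
T,W=wcloud(d,np.array(o["position"]),o["ee_rot"])
wlid(im,W,T,.4435,.2755)
print(d[188,259],W[188,259],W[180,240])
E
```

```text
knobtop n 591 mean [0.4384 0.2817 0.0519] circ [438.9 281.6] 11.4
disc n 10707 z 0.0181 circ [439.6 281.5] 57.8
0.2233482 [0.43627088 0.28244695 0.05148719] [0.43192014 0.26542253 0.01695876]
```

Run:
```python
from h import *
go(.4395,.281,.05)
```

```text
t 1.4 pos [0.4434 0.278  0.1503] tool-shift mm [  4.6   1.6 100.3] norm 100.4 tilt 0.03 R [[-0.949, 0.314, -0.0], [0.314, 0.949, 0.0], [0.0, 0.0, -1.0]]
```

```bash
python3 -m creep '[[0,0,0,5,2,30,0],[0,0,0,0,0,35,0],[0,0,0,0,0,25,0],[0,0,0,0,0,10,0],[0,0,0,0,0,0,60]]'
python3 - <<'E'
from h import *
go(.4395,.281,.05)
o=get_obs()
p,d=camera("wrist"); cv2.imwrite("pics/w2.png",p); np.save("w2.npy",d)
T,W=wcloud(d,np.array(o["position"]),o["ee_rot"])
wlid(p,W,T,.4395,.281)
E
```

```text
clock: 1.9
position: [0.4385, 0.2817, 0.0496]
ee_rot: [0.158, 0.987, -0.001, -0.001]
ft_force: [0.2, -0.4, -0.0]
grip_width: 0.856
t 1.9 pos [0.4385 0.2817 0.0496] tool-shift mm [-1.1 -0.4 -0.4] norm 1.3 tilt 0.11 R [[-0.95, 0.313, -0.002], [0.313, 0.95, -0.001], [0.001, -0.001, -1.0]]
knobtop n 1779 mean [0.4384 0.2806 0.0514] circ [439.6 280.1] 11.9
disc n 22778 z 0.0177 circ [440.1 280.4] 57.9
```

View pics/w2.png

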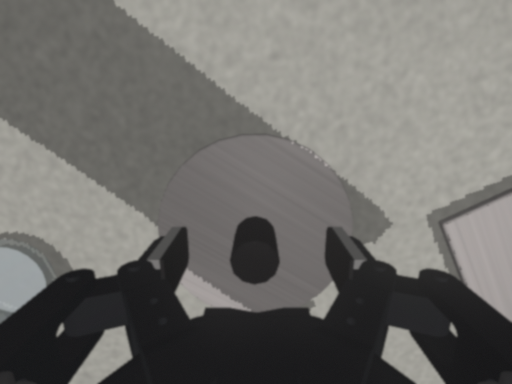

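The knob's column, about 255, is midway between the fingertips at 188 and 327, and the knob lies in line with the pads. I'll close on it.

```bash
python3 -m creep '[[0,0,0,0,0,0,255],[0,0,0,0,0,0,255],[0,0,0,0,0,0,255],[0,0,0,0,0,0,255],[0,0,0,0,0,0,255],[0,0,0,0,0,0,255]]' 60; python3 -m creep '[[0,0,0,0,0,-10,255],[0,0,0,0,0,-30,255],[0,0,0,0,0,-40,255],[0,0,0,0,0,-40,255],[0,0,0,0,0,0,255],[0,0,0,0,0,0,255]]' 60
python3 - <<'E'
from h import *
go(.449,-.300,.25)
o=get_obs()
p,d=camera("wrist"); cv2.imwrite("pics/w3.png",p); np.save("w3.npy",d)
T,W=wcloud(d,np.array(o["position"]),o["ee_rot"])
m=(abs(T[...,2]-.032)<.004)&(np.hypot(T[...,0],T[...,1])<.07)
q=T[m];print(len(q),q.min(0),q.max(0));c,r=cv2.minEnclosingCircle((q[:,:2]*1e3).astype(np.float32));print(np.round(c,1),r)
E
```

```text
clock: 2.55
position: [0.4402, 0.2815, 0.0516]
ee_rot: [0.159, 0.987, 0.001, 0.0]
ft_force: [-2.3, -1.0, 7.7]
grip_width: 0.26
clock: 3.15
position: [0.44, 0.2813, 0.1716]
ee_rot: [0.159, 0.987, 0.001, 0.001]
ft_force: [-0.6, -0.6, -1.8]
grip_width: 0.259
t 3.15 pos [0.44   0.2813 0.1716] tool-shift mm [-191.5 -548.8  -79.4] norm 586.6 tilt 0.14 R [[-0.949, 0.315, 0.002], [0.315, 0.949, 0.002], [-0.001, 0.002, -1.0]]
18875 [-0.05827215 -0.05764683  0.02807562] [0.05695232 0.05737457 0.03595898]
[-0.7 -0.2] 58.03950881958008
```

View pics/w3.png

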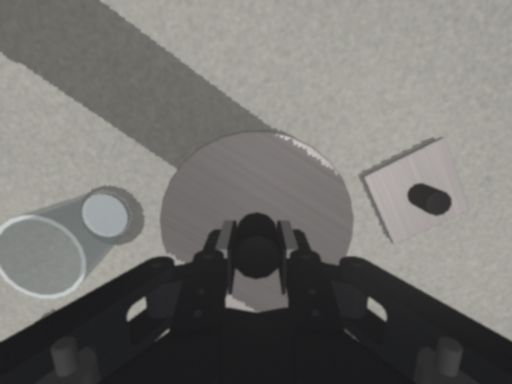

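Run:
```python
from h import *
go(.59,-.35,.22)
T,W=wcloud(np.load("w3.npy"),np.zeros(3),[0,0,0,1])
m=(abs(T[...,2]-.032)<.004)&(np.hypot(T[...,0],T[...,1])<.055);print(np.median(T[m][:,2]))
```

```text
t 3.2 pos [0.4394 0.2809 0.1703] tool-shift mm [-341.3 -551.5  -49.8] norm 650.5 tilt 0.01 R [[-0.949, 0.314, -0.0], [0.314, 0.949, 0.0], [0.0, 0.0, -1.0]]
0.03384003439907807
```

```bash
python3 -m creep '[[0,0,0,-21,-34,-5,255],[0,0,0,-21,-34,-5,255],[0,0,0,-21,-34,-5,255],[0,0,0,-21,-34,-5,255],[0,0,0,-21,-34,-5,255],[0,0,0,-21,-34,-5,255],[0,0,0,-21,-34,-5,255],[0,0,0,-21,-34,-5,255]]'; python3 -m creep '[[0,0,0,-21,-34,-2,255],[0,0,0,-21,-34,-2,255],[0,0,0,-21,-34,-2,255],[0,0,0,-21,-34,-2,255],[0,0,0,-21,-34,-2,255],[0,0,0,-21,-34,-1,255],[0,0,0,-21,-34,0,255],[0,0,0,0,0,0,255]]';  python3 -m creep '[[0,0,0,0,0,0,255],[0,0,0,0,0,0,255]]'
cat >> h.py <<'E'
def wcan(W,x,y,r0):
    D=np.hypot(W[...,0]-x,W[...,1]-y)
    q=W[(D<r0+.015)&(D>r0-.02)&(abs(W[...,2]-.08)<.004)]
    q0=q
    for _ in range(6):
        xy=q[:,:2]; c=circ(xy); e=abs(np.hypot(q0[:,0]-c[0],q0[:,1]-c[1])-c[2]); q=q0[e<.004]
    a=np.degrees(np.arctan2(q[:,1]-c[1],q[:,0]-c[0]))
    print("rim",np.round(c,4),"want r",r0-.002,len(q),"z",np.median(q[:,2]).round(4),"ang bins",np.histogram(a,12,(-180,180))[0])
E
python3 - <<'E'
from h import *
go(.449,-.300,.22)
o=get_obs()
p,d=camera("wrist"); cv2.imwrite("pics/w4.png",p); np.save("w4.npy",d)
T,W=wcloud(d,np.array(o["position"]),o["ee_rot"])
wcan(W,.449,-.300,.057)
E
```

```text
clock: 4.0
position: [0.5129, -0.0316, 0.2092]
ee_rot: [0.159, 0.987, -0.0, -0.001]
ft_force: [-0.1, 0.6, -1.5]
grip_width: 0.257
clock: 4.8
position: [0.5762, -0.308, 0.219]
ee_rot: [0.163, 0.987, -0.002, -0.002]
ft_force: [-0.5, -0.7, -1.8]
grip_width: 0.26
clock: 5.0
position: [0.5782, -0.3008, 0.2201]
ee_rot: [0.159, 0.987, 0.001, -0.001]
ft_force: [1.1, -0.5, -0.9]
grip_width: 0.263
t 5.0 pos [ 0.5782 -0.3008  0.2201] tool-shift mm [122.9 -39.8   0.4] norm 129.2 tilt 0.12 R [[-0.95, 0.313, -0.002], [0.313, 0.95, 0.001], [0.002, 0.001, -1.0]]
rim [ 0.449  -0.2998  0.0544] want r 0.055 1534 z 0.0794 ang bins [  1 222 199 176 148 149 150 163 179 147   0   0]
```

View pics/w4.png

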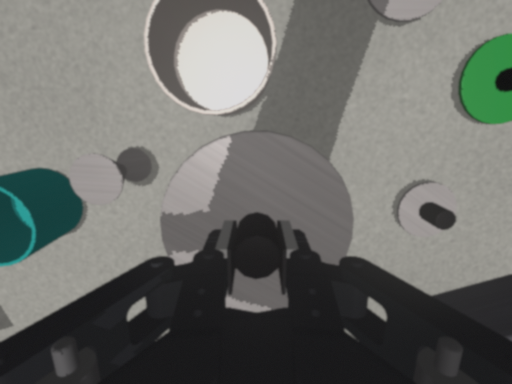

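```bash
python3 -m creep '[[0,0,0,31,-10,0,255],[0,0,0,31,-10,0,255],[0,0,0,31,-10,0,255],[0,0,0,31,-10,0,255],[0,0,0,0,0,30,255],[0,0,0,0,0,30,255],[0,0,0,0,0,20,255],[0,0,0,0,0,0,255]]'
python3 - <<'E'
from h import *
go(.4485,-.2995,.12)
o=get_obs();print(o["ft_force"])
p,d=camera("wrist"); cv2.imwrite("pics/w5.png",p); np.save("w5.npy",d)
T,W=wcloud(d,np.array(o["position"]),o["ee_rot"])
wlid(p,W,T,.6886,-.12);wlid(p,W,T,.433,-.094)
wcan(W,.449,-.300,.057)
E
```

```text
clock: 5.85
position: [0.4469, -0.2989, 0.139]
ee_rot: [0.158, 0.987, 0.001, -0.002]
ft_force: [0.2, 0.5, -0.8]
grip_width: 0.256
t 5.85 pos [ 0.4469 -0.2989  0.139 ] tool-shift mm [-1.7 -0.1 19. ] norm 19.1 tilt 0.25 R [[-0.95, 0.313, -0.004], [0.313, 0.95, 0.002], [0.004, 0.001, -1.0]]
[ 0.19628162  0.53274625 -0.80578447]
knobtop n 0 mean [nan nan nan] circ [0. 0.] 0.0
disc n 474 z 0.0175 circ [ 668.9 -109.4] 20.9
knobtop n 100 mean [ 0.4266 -0.1011  0.049 ] circ [427.2 -98.8] 8.5
disc n 7183 z 0.0177 circ [428.1 -90.7] 47.3
rim [0. 0. 0.] want r 0.055 0 z nan ang bins [0 0 0 0 0 0 0 0 0 0 0 0]h.py:33: RuntimeWarning: Mean of empty slice.
  q=W[k]; c,r=cv2.minEnclosingCircle((q[:,:2]*1e3).astype(np.float32)); print("knobtop n",len(q),"mean",q.mean(0).round(4),"circ",np.round(c,1),round(r,1))
  ret = um.true_divide(
  return _methods._mean(a, axis=axis, dtype=dtype,
  ret = ret.dtype.type(ret / rcount)
```

View pics/w5.png

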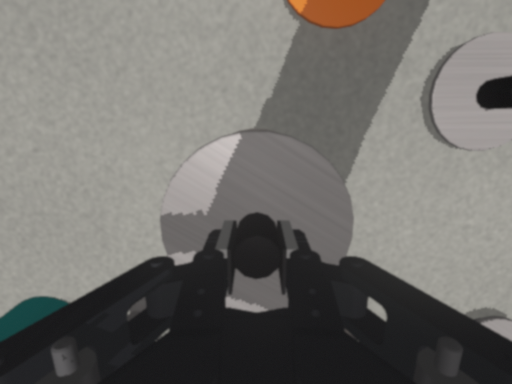

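```bash
python3 -m creep '[[0,0,0,-1,0,6,255],[0,0,0,0,0,5,255],[0,0,0,0,0,4,255],[0,0,0,0,0,2,255],[0,0,0,0,0,1,255],[0,0,0,0,0,0,255]]'
python3 - <<'E'
from h import *
go(.4485,-.2995,.12)
for n in ["scene","side"]:
    p,d=camera(n); cv2.imwrite(f"pics/{n}1.png",p); np.save(f"{n}1.npy",d)
E
```

```text
clock: 6.5
position: [0.449, -0.3014, 0.1232]
ee_rot: [0.159, 0.987, 0.0, -0.0]
ft_force: [0.6, -0.1, -1.8]
grip_width: 0.26
t 6.5 pos [ 0.449  -0.3014  0.1232] tool-shift mm [1.  1.7 3.2] norm 3.8 tilt 0.01 R [[-0.949, 0.314, -0.0], [0.314, 0.949, 0.0], [0.0, 0.0, -1.0]]
```

View pics/scene1.png

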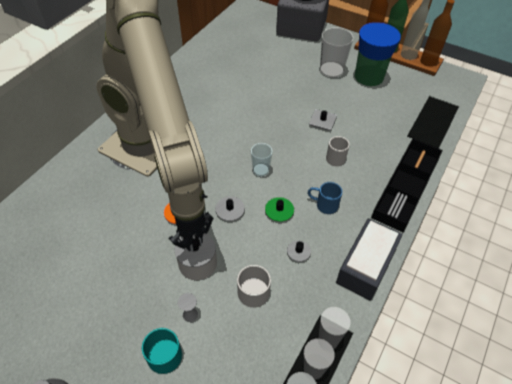

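The arm holds the lid over the large canister at (197,250). There's no contact force yet, so I'll keep lowering.

```bash
python3 -m creep '[[0,0,0,0,0,2,255],[0,0,0,0,0,1,255],[0,0,0,0,0,0,255]]';python3 -m creep '[[0,0,0,0,0,1,255],[0,0,0,0,0,0,255]]'
```

```text
clock: 6.9
position: [0.4491, -0.3012, 0.1203]
ee_rot: [0.159, 0.987, 0.0, -0.0]
ft_force: [-1.8, 1.6, 1.4]
grip_width: 0.258
clock: 7.1
position: [0.4492, -0.3012, 0.1198]
ee_rot: [0.159, 0.987, 0.0, 0.0]
ft_force: [-3.2, 4.0, 8.7]
grip_width: 0.261
```

```bash
python3 -m creep '[[0,0,0,0,0,0,100],[0,0,0,0,0,0,100],[0,0,0,0,0,0,100],[0,0,0,0,0,0,0],[0,0,0,0,0,-20,0],[0,0,0,0,0,-30,0],[0,0,0,0,0,-40,0],[0,0,0,0,0,-20,0]]'
python3 - <<'E'
from h import *
o=get_obs()
p,d=camera("wrist"); cv2.imwrite("pics/w6.png",p); np.save("w6.npy",d)
T,W=wcloud(d,np.array(o["position"]),o["ee_rot"])
D=np.hypot(W[...,0]-.449,W[...,1]+.3)
q=W[(D<.055)&(abs(W[...,2]-.086)<.012)]
A=np.c_[q[:,:2]-[.449,-.3],np.ones(len(q))];s=np.linalg.lstsq(A,q[:,2],rcond=None)[0];print("disc plane slope",s)
go(.43,-.093,.15)
E
```

```text
clock: 7.9
position: [0.4496, -0.3022, 0.2323]
ee_rot: [0.159, 0.987, -0.0, 0.002]
ft_force: [0.7, -0.7, 1.0]
grip_width: 1.0
disc plane slope [-0.0002027   0.00019022  0.08576782]
t 7.95 pos [ 0.4504 -0.3027  0.2344] tool-shift mm [ 85.9 192.6  83.9] norm 227.0 tilt 0.36 R [[-0.949, 0.315, 0.006], [0.315, 0.949, -0.002], [-0.006, -0.0, -1.0]]
```

View pics/w6.png

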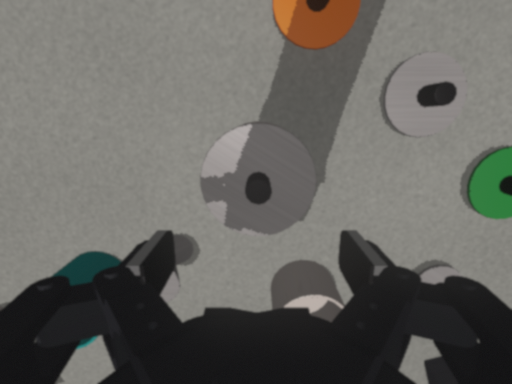

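The large lid sits level, with its disc top at 0.0858 m against 0.086 expected. Next is the medium lid, whose knob is at (437,95).

```bash
python3 -m creep '[[0,0,0,17,39,5,0],[0,0,0,17,39,10,0],[0,0,0,17,39,20,0],[0,0,0,17,39,25,0],[0,0,0,17,37,23,0],[0,0,0,0,0,0,0],[0,0,0,0,0,0,0],[0,0,0,0,0,0,0]]'
python3 - <<'E'
from h import *
o=get_obs()
p,d=camera("wrist"); cv2.imwrite("pics/w7.png",p); np.save("w7.npy",d)
T,W=wcloud(d,np.array(o["position"]),o["ee_rot"])
wlid(p,W,T,.43,-.093)
go(.43,-.093,.053)
E
```

```text
clock: 8.75
position: [0.4294, -0.0925, 0.1468]
ee_rot: [0.16, 0.987, -0.0, 0.001]
ft_force: [-0.3, -0.3, -0.0]
grip_width: 1.001
knobtop n 604 mean [ 0.4268 -0.0898  0.0515] circ [427.3 -89.9] 11.4
disc n 6853 z 0.0177 circ [428.1 -90.1] 47.0
t 8.8 pos [ 0.4295 -0.0927  0.1468] tool-shift mm [-0.5 -0.2 93.9] norm 93.9 tilt 0.07 R [[-0.949, 0.316, 0.001], [0.316, 0.949, -0.0], [-0.001, 0.0, -1.0]]
```

View pics/w7.png

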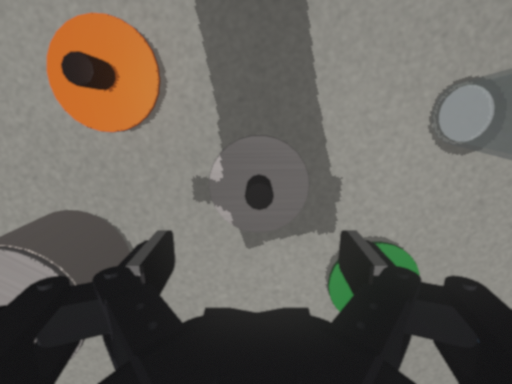

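The medium lid's knob is at (259,190), with the orange and green lids clear of the fingers.

```bash
python3 -m creep '[[0,0,0,2,2,30,0],[0,0,0,0,0,35,0],[0,0,0,0,0,20,60],[0,0,0,0,0,8,100],[0,0,0,0,0,0,255],[0,0,0,0,0,0,255],[0,0,0,0,0,0,255],[0,0,0,0,0,0,255]]' 60; python3 -m creep '[[0,0,0,0,0,0,255],[0,0,0,0,0,0,255],[0,0,0,0,0,-10,255],[0,0,0,0,0,-30,255],[0,0,0,0,0,-45,255],[0,0,0,0,0,-45,255],[0,0,0,0,0,-35,255],[0,0,0,0,0,0,255]]'
python3 - <<'E'
from h import *
o=get_obs()
p,d=camera("wrist"); cv2.imwrite("pics/w8.png",p)
T,W=wcloud(d,np.array(o["position"]),o["ee_rot"])
m=(abs(T[...,2]-.034)<.004)&(np.hypot(T[...,0],T[...,1])<.06)
q=T[m];c,r=cv2.minEnclosingCircle((q[:,:2]*1e3).astype(np.float32));print(len(q),np.median(q[:,2]),np.round(c,1),r)
# look point: canister at tool x=+0.13
R=Ro.from_quat(o["ee_rot"]).as_matrix();t=np.array([.639,-.296,.22])-R@[.12,0.05,0];print(t)
go(t[0],t[1],.22)
E
```

```text
clock: 9.6
position: [0.4286, -0.0893, 0.0547]
ee_rot: [0.159, 0.987, 0.0, 0.001]
ft_force: [-2.1, -0.7, 6.7]
grip_width: 0.253
clock: 10.4
position: [0.4301, -0.0893, 0.224]
ee_rot: [0.159, 0.987, 0.001, 0.005]
ft_force: [1.0, 0.0, -1.0]
grip_width: 0.26
10676 0.03694851232446206 [ 0.5 -0.3] 46.729644775390625
[ 0.73715428 -0.38123519  0.22083653]
t 10.45 pos [ 0.429  -0.0891  0.2213] tool-shift mm [-384.4 -180.3    2.9] norm 424.6 tilt 0.34 R [[-0.949, 0.315, 0.006], [0.315, 0.949, 0.001], [-0.005, 0.003, -1.0]]
```

View pics/w8.png

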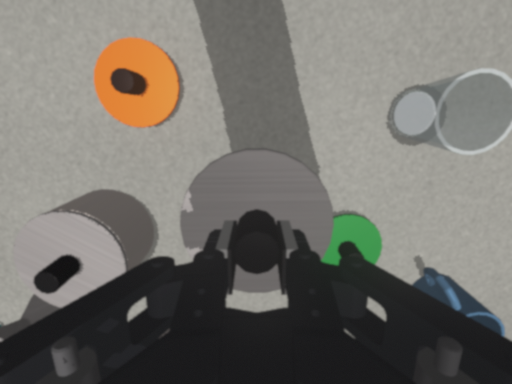

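The medium lid is held level in the grip. I'll look at the medium canister from beyond it.

```bash
python3 -m creep '[[0,0,0,-30,-19,0,255],[0,0,0,-30,-19,0,255],[0,0,0,-30,-19,0,255],[0,0,0,-30,-19,0,255],[0,0,0,-30,-19,0,255],[0,0,0,-30,-19,0,255],[0,0,0,-30,-19,0,255],[0,0,0,-30,-19,0,255]]'; python3 -m creep '[[0,0,0,-30,0,0,255],[0,0,0,-30,0,0,255],[0,0,0,-30,0,0,255],[0,0,0,-20,0,0,255],[0,0,0,0,0,0,255],[0,0,0,0,0,0,255],[0,0,0,0,0,0,255]]'
python3 - <<'E'
from h import *
o=get_obs()
p,d=camera("wrist"); cv2.imwrite("pics/w9.png",p); np.save("w9.npy",d)
T,W=wcloud(d,np.array(o["position"]),o["ee_rot"])
wcan(W,.639,-.296,.046)
go(.639,-.296,.22)
E
```

```text
clock: 11.25
position: [0.6081, -0.3095, 0.2169]
ee_rot: [0.159, 0.987, 0.0, -0.001]
ft_force: [0.2, -0.3, 0.3]
grip_width: 0.253
clock: 11.95
position: [0.7114, -0.3433, 0.2181]
ee_rot: [0.16, 0.987, 0.0, -0.0]
ft_force: [-1.1, 1.0, -1.6]
grip_width: 0.257
rim [ 0.6391 -0.296   0.0435] want r 0.044 1607 z 0.0795 ang bins [148 134 123 118 107 113 119 128 147 154 159 157]
t 12.0 pos [ 0.7115 -0.3432  0.2185] tool-shift mm [83.7 22.  -1.5] norm 86.5 tilt 0.02 R [[-0.949, 0.315, -0.0], [0.315, 0.949, 0.0], [0.0, 0.0, -1.0]]
```

View pics/w9.png

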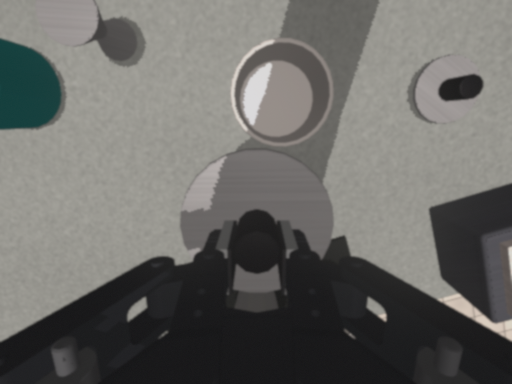

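The medium canister's mouth is at (281,92), and the measured (0.639,-0.296) agrees with the other cameras.

```bash
python3 -m creep '[[0,0,0,28,7,0,255],[0,0,0,28,7,0,255],[0,0,0,27,8,0,255],[0,0,0,0,0,30,255],[0,0,0,0,0,30,255],[0,0,0,0,0,18,255],[0,0,0,0,0,0,255],[0,0,0,0,0,0,255]]'
python3 - <<'E'
from h import *
go(.6395,-.296,.123)
go(.6395,-.296,.123)
E
```

```text
clock: 12.8
position: [0.6402, -0.2963, 0.1413]
ee_rot: [0.159, 0.987, 0.0, 0.0]
ft_force: [0.4, -0.6, -0.9]
grip_width: 0.255
t 12.8 pos [ 0.6402 -0.2963  0.1413] tool-shift mm [ 0.7  0.  18.3] norm 18.3 tilt 0.03 R [[-0.949, 0.314, 0.001], [0.314, 0.949, 0.0], [-0.001, 0.0, -1.0]]
t 12.8 pos [ 0.6402 -0.2963  0.1413] tool-shift mm [ 0.7  0.  18.3] norm 18.3 tilt 0.03 R [[-0.949, 0.314, 0.001], [0.314, 0.949, 0.0], [-0.001, 0.0, -1.0]]
```

```bash
python3 -m creep '[[0,0,0,0,0,6,255],[0,0,0,0,0,6,255],[0,0,0,0,0,4,255],[0,0,0,0,0,1,255],[0,0,0,0,0,0,255],[0,0,0,0,0,0,255]]'; python3 -m creep '[[0,0,0,0,0,1,255],[0,0,0,0,0,0,255],[0,0,0,0,0,0,255]]'
```

```text
clock: 13.4
position: [0.6404, -0.2963, 0.1234]
ee_rot: [0.159, 0.987, -0.0, 0.0]
ft_force: [-0.2, 0.6, -0.4]
grip_width: 0.256
clock: 13.7
position: [0.6405, -0.2964, 0.1228]
ee_rot: [0.159, 0.987, -0.0, 0.0]
ft_force: [-2.0, 1.2, 4.7]
grip_width: 0.253
```

Contact came at the expected height, so I'll release and check.

```bash
python3 -m creep '[[0,0,0,0,0,0,100],[0,0,0,0,0,0,100],[0,0,0,0,0,0,100],[0,0,0,0,0,0,0],[0,0,0,0,0,-20,0],[0,0,0,0,0,-30,0],[0,0,0,0,0,-40,0],[0,0,0,0,0,-20,0]]'
python3 - <<'E'
from h import *
o=get_obs()
p,d=camera("wrist"); cv2.imwrite("pics/w10.png",p); np.save("w10.npy",d)
T,W=wcloud(d,np.array(o["position"]),o["ee_rot"])
D=np.hypot(W[...,0]-.639,W[...,1]+.296)
q=W[(D<.042)&(abs(W[...,2]-.086)<.012)]
A=np.c_[q[:,:2]-[.639,-.296],np.ones(len(q))];s=np.linalg.lstsq(A,q[:,2],rcond=None)[0];print("disc plane",s.round(4))
go(.6886,-.119,.15)
E
```

```text
clock: 14.5
position: [0.6409, -0.2969, 0.2359]
ee_rot: [0.159, 0.987, -0.0, 0.002]
ft_force: [0.6, -1.2, 0.9]
grip_width: 0.998
disc plane [-0.0006 -0.0001  0.0858]
t 14.55 pos [ 0.6416 -0.2974  0.2386] tool-shift mm [ 12.1 184.1  88.4] norm 204.6 tilt 0.4 R [[-0.949, 0.314, 0.006], [0.314, 0.949, -0.003], [-0.007, -0.0, -1.0]]
```

View pics/w10.png

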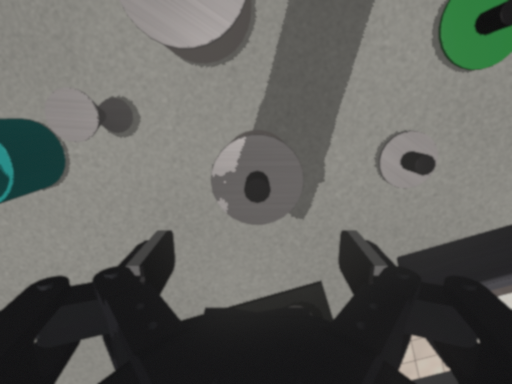

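The medium lid, at (257,178), is seated level with its disc top at 0.0858 m. The small lid is at (408,160).

```bash
python3 -m creep '[[0,0,0,3,37,10,0],[0,0,0,3,37,15,0],[0,0,0,2,37,20,0],[0,0,0,2,37,22,0],[0,0,0,2,36,22,0],[0,0,0,0,0,0,0],[0,0,0,0,0,0,0],[0,0,0,0,0,0,0]]'
python3 - <<'E'
from h import *
o=get_obs()
p,d=camera("wrist"); cv2.imwrite("pics/w11.png",p); np.save("w11.npy",d)
T,W=wcloud(d,np.array(o["position"]),o["ee_rot"])
wlid(p,W,T,.6886,-.119)
D=np.hypot(W[...,0]-.6886,W[...,1]+.119);q=W[(D<.045)&(abs(W[...,2]-.018)<.005)];print(cv2.minEnclosingCircle((q[:,:2]*1e3).astype(np.float32)))
go(.6886,-.119,.053)
E
```

```text
clock: 15.35
position: [0.6866, -0.1196, 0.1439]
ee_rot: [0.16, 0.987, -0.0, 0.0]
ft_force: [-0.3, -0.0, -0.5]
grip_width: 1.001
knobtop n 606 mean [ 0.6875 -0.1147  0.0515] circ [ 688.  -114.7] 11.3
disc n 3718 z 0.0177 circ [ 688.8 -114.9] 36.0
((688.815185546875, -114.86343383789062), 36.00522232055664)
t 15.4 pos [ 0.6867 -0.1199  0.1441] tool-shift mm [-1.4  1.5 91.1] norm 91.1 tilt 0.08 R [[-0.949, 0.316, 0.001], [0.316, 0.949, -0.001], [-0.001, -0.001, -1.0]]
```

View pics/w11.png

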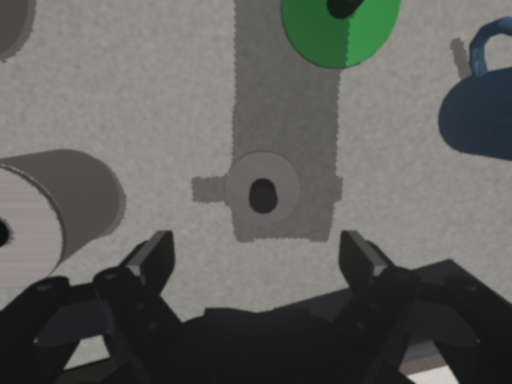

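```bash
python3 - <<'E'
from h import *
for n in ["scene"]:
    P=cloud(n,np.load("scene0.npy")); D=np.hypot(P[...,0]-.6887,P[...,1]+.115)
    m=(P[...,2]>.03)&(D>.05); print(np.nanmin(D[m]), P[m][np.nanargmin(D[m])])
    m=(P[...,2]>.08)&(D>.05); print(np.nanmin(D[m]), P[m][np.nanargmin(D[m])])
E
python3 -m creep '[[0,0,0,0,5,30,0],[0,0,0,0,0,35,0],[0,0,0,0,0,18,60],[0,0,0,0,0,8,100],[0,0,0,0,0,0,255],[0,0,0,0,0,0,255],[0,0,0,0,0,0,255],[0,0,0,0,0,0,255]]' 60; python3 -m creep '[[0,0,0,0,0,0,255],[0,0,0,0,0,0,255],[0,0,0,0,0,-10,255],[0,0,0,0,0,-30,255],[0,0,0,0,0,-45,255],[0,0,0,0,0,-45,255],[0,0,0,0,0,-35,255],[0,0,0,0,0,0,255]]'
python3 - <<'E'
from h import *
o=get_obs()
p,d=camera("wrist"); cv2.imwrite("pics/w12.png",p)
T,W=wcloud(d,np.array(o["position"]),o["ee_rot"])
m=(abs(T[...,2]-.035)<.005)&(np.hypot(T[...,0],T[...,1])<.05)
q=T[m];c,r=cv2.minEnclosingCircle((q[:,:2]*1e3).astype(np.float32));print(len(q),np.median(q[:,2]),np.round(c,1),r)
go(.71,.26,.22)
E
```

```text
0.13786794829119245 [ 0.82632335 -0.10679121  0.07919524]
0.13818392102354501 [ 0.82687672 -0.11641068  0.08296635]
clock: 16.2
position: [0.6893, -0.1137, 0.0542]
ee_rot: [0.159, 0.987, -0.0, 0.001]
ft_force: [-0.9, -1.1, 6.2]
grip_width: 0.259
clock: 17.0
position: [0.6904, -0.1138, 0.2244]
ee_rot: [0.159, 0.987, 0.0, 0.005]
ft_force: [0.5, -0.1, 0.3]
grip_width: 0.257
5550 0.03641617332197329 [-0.2 -0.1] 36.27069091796875
t 17.05 pos [ 0.6894 -0.1134  0.221 ] tool-shift mm [ 97.8 360.9   1.1] norm 373.9 tilt 0.31 R [[-0.949, 0.314, 0.005], [0.314, 0.949, -0.0], [-0.005, 0.002, -1.0]]
```

View pics/w12.png

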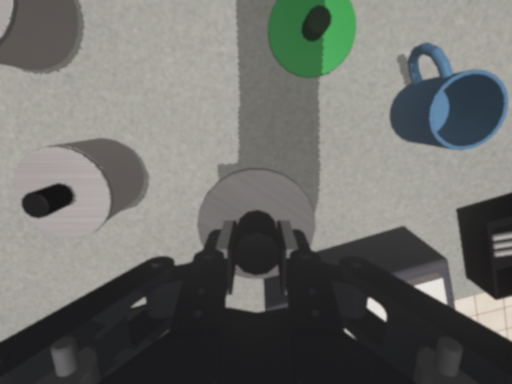

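The small lid is held level, 0.2 mm off centre in the grip. Next I'll carry it past the mug to the small canister.

```bash
python3 -m creep '[[0,0,0,10,36,0,255],[0,0,0,10,36,0,255],[0,0,0,10,36,0,255],[0,0,0,10,36,0,255],[0,0,0,10,36,0,255],[0,0,0,10,36,0,255],[0,0,0,10,36,0,255],[0,0,0,10,36,0,255]]'; python3 -m creep '[[0,0,0,10,36,0,255],[0,0,0,8,36,0,255],[0,0,0,0,0,0,255],[0,0,0,0,0,0,255],[0,0,0,0,0,0,255]]'
python3 - <<'E'
from h import *
o=get_obs()
p,d=camera("wrist"); cv2.imwrite("pics/w13.png",p); np.save("w13.npy",d)
T,W=wcloud(d,np.array(o["position"]),o["ee_rot"])
wcan(W,.625,.2915,.035)
go(.625,.2915,.22)
E
```

```text
clock: 17.85
position: [0.7021, 0.1871, 0.2161]
ee_rot: [0.159, 0.987, -0.0, -0.001]
ft_force: [0.8, -0.3, -0.1]
grip_width: 0.259
clock: 18.35
position: [0.7084, 0.2578, 0.2167]
ee_rot: [0.16, 0.987, -0.001, -0.0]
ft_force: [0.1, 0.3, -1.1]
grip_width: 0.258
rim [0.6248 0.2923 0.0326] want r 0.033 1199 z 0.0795 ang bins [110 104  98  91  85  85  86  93 106 109 116 116]
t 18.4 pos [0.7086 0.2576 0.217 ] tool-shift mm [90.   5.7 -3. ] norm 90.3 tilt 0.06 R [[-0.949, 0.316, -0.0], [0.316, 0.949, -0.001], [0.0, -0.001, -1.0]]
```

View pics/w13.png

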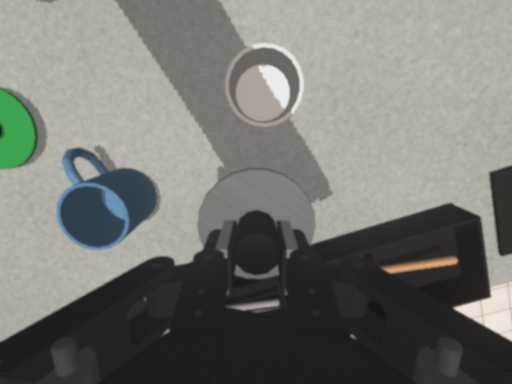

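The small canister's mouth is at (264,85), measured at (0.6248,0.2923), which agrees with the earlier fit.

```bash
python3 -m creep '[[0,0,0,30,2,0,255],[0,0,0,30,2,0,255],[0,0,0,30.5,2.5,0,255],[0,0,0,0,0,30,255],[0,0,0,0,0,30,255],[0,0,0,0,0,16,255],[0,0,0,0,0,0,255],[0,0,0,0,0,0,255]]'
python3 - <<'E'
from h import *
go(.6248,.2923,.1224)
E
```

```text
clock: 19.2
position: [0.6253, 0.2934, 0.1422]
ee_rot: [0.16, 0.987, 0.0, 0.0]
ft_force: [0.6, -0.3, 0.5]
grip_width: 0.256
t 19.2 pos [0.6253 0.2934 0.1422] tool-shift mm [ 0.1 -1.2 19.8] norm 19.9 tilt 0.04 R [[-0.949, 0.315, 0.001], [0.315, 0.949, 0.0], [-0.001, 0.0, -1.0]]
```

```bash
python3 -m creep '[[0,0,0,0,-0.7,6,255],[0,0,0,0,0,6,255],[0,0,0,0,0,5,255],[0,0,0,0,0,1,255],[0,0,0,0,0,0,255],[0,0,0,0,0,0,255]]'; python3 -m creep '[[0,0,0,0,0,1.5,255],[0,0,0,0,0,0,255],[0,0,0,0,0,0,255]]'
```

```text
clock: 19.8
position: [0.6245, 0.2935, 0.1235]
ee_rot: [0.159, 0.987, 0.0, 0.0]
ft_force: [-0.4, -0.1, 0.0]
grip_width: 0.262
clock: 20.1
position: [0.6246, 0.2935, 0.1222]
ee_rot: [0.159, 0.987, 0.0, 0.0]
ft_force: [-1.1, -0.9, 1.8]
grip_width: 0.264
```

```bash
python3 -m creep '[[0,0,0,0,0,0.5,255],[0,0,0,0,0,0,255]]'; python3 -m creep '[[0,0,0,0,0,0,100],[0,0,0,0,0,0,100],[0,0,0,0,0,0,100],[0,0,0,0,0,0,0],[0,0,0,0,0,-20,0],[0,0,0,0,0,-30,0],[0,0,0,0,0,-40,0],[0,0,0,0,0,-20,0]]'; python3 -m creep '[[0,0,0,0,0,-40,0],[0,0,0,30,20,-30,0],[0,0,0,30,20,0,0],[0,0,0,30,20,0,0],[0,0,0,20,30,0,0],[0,0,0,0,0,0,0],[0,0,0,0,0,0,0]]';python3 - <<'E'
from h import *
for n in ["scene","side"]:
    p,d=camera(n); cv2.imwrite(f"pics/{n}9.png",p); P=cloud(n,d)
    for x,y,r in [(.6248,.2923,.036),(.6393,-.296,.047),(.449,-.3,.058)]:
        D=np.hypot(P[...,0]-x,P[...,1]-y)
        q=P[(D<r+.015)&(abs(P[...,2]-.086)<.008)]
        c,rr=cv2.minEnclosingCircle((q[:,:2]*1e3).astype(np.float32))
        A=np.c_[q[:,:2]-[x,y],np.ones(len(q))];s=np.linalg.lstsq(A,q[:,2],rcond=None)[0]
        print(n,len(q),"disc plane",s.round(4),np.round(c,1),round(rr,1))
E
```

```text
clock: 20.3
position: [0.6247, 0.2935, 0.1221]
ee_rot: [0.159, 0.987, 0.0, 0.0]
ft_force: [-2.1, -1.5, 6.6]
grip_width: 0.256
clock: 21.1
position: [0.6253, 0.2935, 0.235]
ee_rot: [0.159, 0.987, 0.001, 0.001]
ft_force: [-0.1, -0.6, 1.2]
grip_width: 1.004
clock: 21.8
position: [0.5477, 0.4142, 0.3008]
ee_rot: [0.158, 0.987, -0.0, -0.0]
ft_force: [0.1, -1.1, 0.1]
grip_width: 0.994
scene 228 disc plane [-0.0029  0.0154  0.0851] [627.8 293.5] 38.6
scene 771 disc plane [-0.0009 -0.0017  0.0856] [ 640.1 -296.8] 48.3
scene 1074 disc plane [-0.0011 -0.0009  0.0852] [ 451.5 -299.4] 59.7
side 157 disc plane [0.0288 0.0431 0.0863] [623. 288.] 38.7
side 627 disc plane [0.0056 0.0018 0.0858] [ 639.3 -296.6] 47.9
side 1041 disc plane [0.0043 0.0049 0.0857] [ 449.4 -299.9] 58.8
```

View pics/scene9.png

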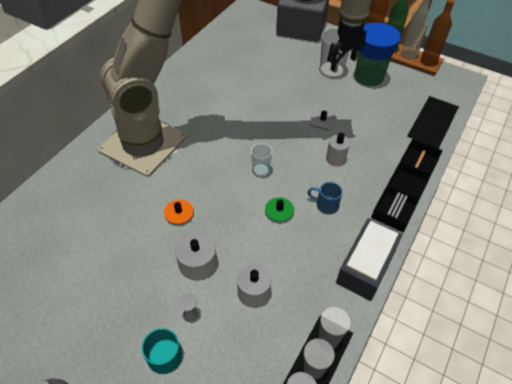

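View pics/side9.png

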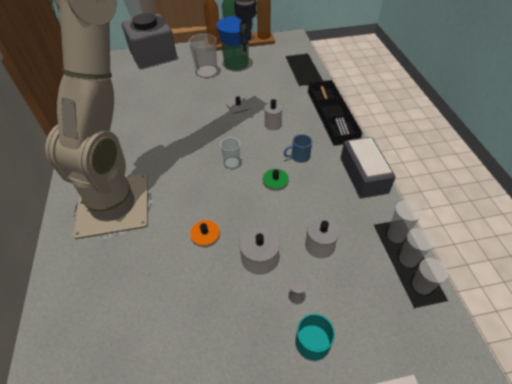

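All three lids are on in both views, but the small one's side-view fit shows a slope from only 157 pixels. I'll check it from the wrist.

```bash
python3 -m creep '[[0,0,0,-30,-22,0,0],[0,0,0,-30,-22,0,0],[0,0,0,-30,-22,0,0],[0,0,0,-30,-22,30,0],[0,0,0,0,0,0,0],[0,0,0,0,0,0,0],[0,0,0,0,0,0,0]]';python3 - <<'E'
from h import *
o=get_obs();print(o["position"])
p,d=camera("wrist"); cv2.imwrite("pics/w14.png",p)
T,W=wcloud(d,np.array(o["position"]),o["ee_rot"])
D=np.hypot(W[...,0]-.6248,W[...,1]-.2923)
q=W[(D<.034)&(abs(W[...,2]-.086)<.012)]
A=np.c_[q[:,:2]-[.6248,.2923],np.ones(len(q))];s=np.linalg.lstsq(A,q[:,2],rcond=None)[0];print(len(q),s.round(4))
q=W[(D<.05)&(abs(W[...,2]-.086)<.004)];print(cv2.minEnclosingCircle((q[:,:2]*1e3).astype(np.float32)))
E
```

```text
clock: 22.6
position: [0.6345, 0.2925, 0.2719]
ee_rot: [0.159, 0.987, 0.0, 0.0]
ft_force: [-0.2, -0.2, -0.1]
grip_width: 0.999
[0.6344523  0.29251547 0.27190973]
2355 [-0.0022  0.0006  0.0858]
((624.6859741210938, 293.2166748046875), 35.97297668457031)
```

View pics/w14.png

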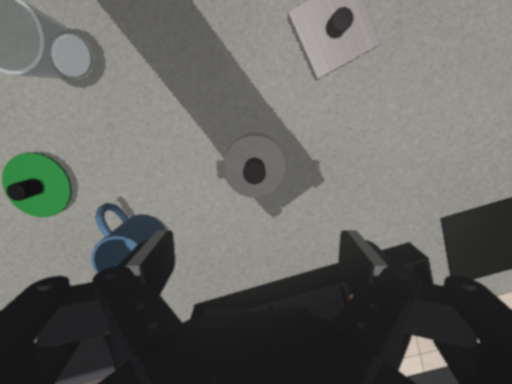

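The small lid, at (254,165), is level with its disc top at 0.0858 m, so I'm handing in.

Run:
```python
from h import *
print(hand_in())
```

```text
the job is handed in; nothing more can be done
None
```

All three canisters are closed, each with its own round lid, and the job was handed in at about 22.7 s of the 96 s allowed. I placed the large lid first, then the medium, then the small.

- **Lids seated:** the wrist camera put each disc top at 0.0858 m, against 0.086 m expected. Slopes were at most 0.002, which is level.
- **Forces:** the highest reading on the tool at any check was about 10 N.
- **Other objects:** in the last pictures the square lid, tumbler, measure, mug and the coloured look-alikes looked unmoved. I judged this by eye and did not measure it.
- **Disagreement 1:** the side camera fitted a slope of 0.03–0.04 on the small lid, but from only 157 edge-contaminated pixels. A close wrist view of 2355 points showed it level, and I trusted that.
- **Disagreement 2:** the fixed cameras placed the loose lids 4–8 mm away from where the wrist camera did. I used the wrist values, and after lifting each lid sat within 1 mm of the grip centre.

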